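Load a lapping plate into its snap-in carrier

ROBOT

A 7-joint arm with a two-finger parallel gripper is mounted at the origin on the work surface. World frame = base frame: x ahead of the robot, y to its left, z up, the work surface at z = 0. Lengths are in m, angles in rad, forces in N, time in s.
With the tool pointing down it reaches from about 0.425 to 0.875 m from the base axis. Payload 8.4 kg.
Tool frame: the origin (TCP) lies at the very end of the fingers, on their centre line; the grasp point (between the pads) lies 19 mm behind it; z points along the fingers, y is the line along which they close (so a half turn about z gives the same grasp; the last joint's range is limited). The gripper opens to 87 mm and grips with 3 to 60 N. Pads are 19 mm wide; open, the fingers measure 117 mm over their backs; the gripper's body (75 mm by 190 mm) begins 51 mm behind the grasp point.
Start: joints at [1.114, 0.333, 0.04, 1.465, -0.013, 1.343, -0.059], TCP at [0.228, -0.609, 0.223] pointing down, gripper open.
Joint ranges: [-2.58, 2.58], [-0.38, 2.09], [-1.3, 1.39], [0.25, 2.4], [-1.5, 4.64], [0.08, 2.09], [-2.65, 2.65]. Speed limits (rad/s): [2.22, 2.22, 2.79, 2.79, 3.14, 3.14, 3.14].

INTERFACE

Orientations are given as a unit quaternion [x, y, z, w].
In Python, from bench import ctrl gives the robot as it stands.
- The arm moves only by the tool move_arm, never from a script. Its arguments are lists of equal length, an entry for each row: "offset": the shift along the tool's x, y, z as a fraction of full scale, a list of three; "angular": the turn, a rotation vector about the tool's x, y, z as a fraction of full scale, a list of three; "grip": the opening, from 0 (shut) to 1 (fully open). A call has 1 to 12 rows; each row is the pose to reach, as a shift and turn from the pose commanded when the call began, along the tool's axes at that moment; what a row does not reach only later rows make up. Full scale, the value 1, is 0.5 m for a shift and 120 degrees for a turn. A row lasts 1/8 s, in which the tool goes at most 62.5 mm and 10.7 degrees, less where a joint would pass 70% of its speed; a pose out of reach is approached as far as the arm can. A call with a number of a shift or a turn outside -1 to 1 is refused whole. A call with a gripper value outside its range is refused whole. The fingers move at their own pace and stop on an object; "squeeze" is the grip in N (left out, the last holds). Time passes only in rows, so rows that repeat a pose let the fingers close. It gives the time, the measured TCP pose, the force, the opening and the grip force at its end, in the units of the state.
- ctrl.read_state(): the state, without advancing time (a new reading comes with each control period).
- ctrl.read_camera(name): name is "side" or "top" or "wrist"; returns the picture (400x640x3 uint8, red, green, blue); there is no depth.
- ctrl.camera_params(name): a dict with "camera_matrix" (3x3 intrinsics, pixels), "D" ([k1, k2, p1, p2, k3] as OpenCV has them; the pictures are not rectified), "world_from_camera" (4x4, takes a point from camera to world coordinates). Camera axes: x right, y up, looking along -z (the intrinsics and any distortion apply to the point x, -y, -z); pixel columns grow to the right and rows downward; lengths in m; the calibration is good to about 2 mm. A picture is of the moment at which its call begins: read the wrist's pose just before it. camera_params takes no time and is no camera call; for the wrist camera it gives the pose at the moment of the call.
- ctrl.job_done(): hands the job in; it is judged then, once.
Trained networks look in the newest picture that a camera, given by its name, has taken for a name from the list of things; names that differ only in an ending like _2 or _b are one class to them, and where a whole thing is asked for, a point or a joint stands for the part that bears it (a point fixed in the world has none). Each returns a list of dicts, best first, with "p" (0 to 1); they miss things now and then, are a little off and sometimes report something else, mostly with a low value. They report only what shows in the picture. A call takes as long as a camera call. They do not tell look-alikes from the thing itself.
- ctrl.find_in(camera, name): "rect" ([left, top, right, bottom] in pixels, round what is visible of it).
- ctrl.masks_of(camera, name): "region" (400x640 bool, what is visible of it) and "rect" ([left, top, right, bottom] in pixels, round what is visible of it).
The state is a dict: "time": time; "joints": joint angles; "joint_vel": joint speeds; "effort": joint torques, N m; "position": TCP position; "orientation": TCP orientation; "contact_force": force on the tool from outside, world axes, zero at the start; "moment": the same for the moment, N m; "gripper_width": opening from 0.0 (shut) to 1.0 (fully open); "grasp_force": force on a finger pad.
Only numpy, scipy, OpenCV 4.12 (cv2) and the standard library are available. Lean on these libraries where they do the work, as an engineer would, in place of code of your own. Each camera call takes 0.05 s, during which the arm holds its last target. There are 200 camera calls.

TASK

Push the loose turquoise lapping plate along the carrier's deck and over the red raised lip so that it drops into the pocket beyond; push it, do not pick it up off the carrier. Then press its raised rear edge down, gently, beside the two sprung brass catches until both have given way and snapped back over it and the plate lies flat, fully home on the pocket floor. Leave the other things on the bench where they are and let go of everything.

Things in the scene. Friction and masses are not known exactly. Their poses are not given: they have to be found in the camera images.
- carrier: Plate carrier fixed on the bench, 278 mm long, 184 mm wide at the deck, 158 mm at the pocket. Origin on the bench under the pocket-side edge of the red lip, mid width; +x is the push direction (deck to pocket), y across, z up. Dark side rails 38 mm high, inner faces at y = +-67 mm, run from x = -42 to 99 mm; from x = -67 to -42 mm they flare out by about 12 mm each. Open from above.
- deck_mid (a point): Middle of the bare aluminium deck's top, 26.5 mm above the bench; deck from x = -167 to -22 mm of the carrier, outer (-x) end open. Same axes as the carrier.
- lip_edge (a point): Pocket-side top edge of the red lip, mid width, 31 mm above the bench: 4.5 mm above the deck, 25 mm above the pocket floor. On the deck side the lip is a ramp from x = -22 to -12 mm, then flat to x = 0; its pocket side is vertical. Same axes as the carrier.
- pocket_floor (a point): Centre of the pocket's floor (black), 6 mm above the bench; pocket 99 mm long (x = 0 to 99 mm of the carrier), 134 mm wide, end wall 38 mm high. Same axes as the carrier.
- plate_mid (a point): Centre, half-way up, of the loose aluminium plate with turquoise top: 96 mm along its x, 130 along y, 14 thick, about 0.4 kg. Starts flat on the deck, x within 0.1 rad of the carrier's, up to 5 mm off mid line. Pushed past half-way it tips nose down over the lip, rear edge rising up to 25 mm above it; then its rear edge drops onto the catches' bevels. Seated: centre 13 mm above the bench.
- catch_left (a joint): Left (y = +42 mm) sprung brass catch in the lip, 26 mm wide: metres its nose is pushed back; 0 = fully out, 6 mm into the pocket; at most 0.009. Spring 2.6 N at 0, 4.6 N at 6 mm. Pressing the plate down about 25 mm from the lip drives it back by its bevel: both catches give way at some 12 to 20 N in all, often together, and snap out as the plate's rear corners reach the floor.
- catch_right (a joint): The same catch on the right (y = -42 mm).
- catch_left_nose (a point): Tip of the left catch's nose at mid width; bevelled on top (55 degrees), flat underside 22 mm above the bench, 2 mm above a seated plate's top.
- catch_right_nose (a point): The same on the right catch.
- bottle: Bystander: clear water bottle with green cap, 210 mm tall, 64 mm wide; origin under its centre.
- engraver: Bystander: red and black hand engraver, 170 mm long, 30 mm high, lying; origin under its middle.
- gauge: Bystander: green dial gauge, 130 mm long, 13 mm high, lying beside the carrier; origin under its middle.
- paste_jar: Bystander: amber jar, 60 mm wide, 55 mm tall; origin under its centre.
- stone: Bystander: sharpening stone 150 x 50 x 25 mm; origin under its centre.
- brush: Bystander: wooden bench brush 170 mm long, 18 mm high, lying beside the carrier; origin under its middle.
- plate: The same lapping plate; origin at the centre of its underside, axes as above.
Not all that is in view belongs to the job. Leave any pink or purple look-alike of the plate alone.

How it is judged:
By the outcome, as a careful person would: the job done as asked, in the order asked, and still so for the second after the job is handed in, with the robot touching nothing.
It also fails if it takes over 51 s, if anything falls off the work surface, if the arm or the gripper's body presses on something with over 40 N, if the wrist force passes 120 N, or if a joint passes its speed limit or range.

## Working session

There is one attempt and no reset: what is moved stays moved. The work goes in short steps, Python scripts to look and compute and a tool call to move; the robot and the scene stay as the last step left them, time stands still between calls to the robot, and variables do not carry over. Pictures are saved under pics/ and viewed, at most 10 in all, crops included, and the job is handed in when it is done.

Besides the shell and the picture viewer there is one more tool, called after "Call:" as name(argument=value, ...) on one line, values as JSON. move_arm: Moves the arm, as the interface text tells. Its arguments: {"type":"object","properties":{"offset":{"type":"array"},"angular":{"type":"array"},"grip":{"type":"array"},"squeeze":{"type":"number"}},"required":["offset","angular","grip"]}

```bash
mkdir -p pics; ls
python3 - <<'E'
from bench import ctrl
import cv2,numpy as np
s=ctrl.read_state();print({k:np.round(v,3) for k,v in s.items()})
for c in("side","top"):
    im=ctrl.read_camera(c);cv2.imwrite(f"pics/{c}0.png",im[:,:,::-1])
    p=ctrl.camera_params(c);print(c,np.round(p["world_from_camera"],3).tolist(),np.round(p["camera_matrix"],1).tolist(),p["D"])
    for n in("carrier","plate","bottle","engraver","gauge","paste_jar","stone","brush"):
        print(n,[(np.round(d["rect"]).tolist(),round(d["p"],2)) for d in ctrl.find_in(c,n)])
print(ctrl.read_state()["time"])
E
```

```text
pics
{'time': np.float64(0.0), 'joints': array([ 1.114,  0.334,  0.04 ,  1.466, -0.013,  1.343, -0.059]), 'joint_vel': array([-0.001, -0.002,  0.   , -0.001, -0.002, -0.001,  0.   ]), 'effort': array([-1.0000e-03, -6.5636e+01,  1.3350e+00, -4.0379e+01, -6.0000e-02,
        4.5000e-02,  0.0000e+00]), 'position': array([ 0.227, -0.608,  0.222]), 'orientation': array([ 0.984,  0.178, -0.   , -0.001]), 'contact_force': array([0.315, 0.129, 0.383]), 'moment': array([-0.031,  0.003, -0.041]), 'grasp_force': np.float64(0.0), 'gripper_width': np.float64(1.0)}
side [[-0.948, 0.194, -0.252, 0.281], [-0.318, -0.605, 0.73, 0.85], [-0.01, 0.772, 0.635, 0.785], [0.0, 0.0, 0.0, 1.0]] [[395.5, 0.0, 315.1], [0.0, 395.5, 194.7], [0.0, 0.0, 1.0]] [-0.03826263  0.          0.          0.          0.        ]
carrier [([257.0, 182.0, 359.0, 265.0], 0.8)]
plate [([332.0, 155.0, 375.0, 180.0], 0.92), ([376.0, 176.0, 427.0, 220.0], 0.88), ([294.0, 181.0, 351.0, 215.0], 0.65), ([202.0, 231.0, 239.0, 305.0], 0.52)]
bottle [([203.0, 229.0, 238.0, 304.0], 0.82), ([310.0, 322.0, 372.0, 384.0], 0.64), ([326.0, 22
[... 398 characters left out ...]
 [0.019, 0.105, 0.994, 1.519], [0.0, 0.0, 0.0, 1.0]] [[489.4, 0.0, 322.5], [0.0, 489.4, 200.6], [0.0, 0.0, 1.0]] [-0.02582952  0.          0.          0.          0.        ]
carrier [([246.0, 154.0, 344.0, 233.0], 0.66)]
plate [([325.0, 244.0, 376.0, 295.0], 0.97), ([367.0, 189.0, 404.0, 234.0], 0.69), ([304.0, 175.0, 342.0, 225.0], 0.64)]
bottle [([178.0, 138.0, 212.0, 168.0], 0.87)]
engraver [([149.0, 240.0, 197.0, 272.0], 0.67)]
gauge [([284.0, 133.0, 321.0, 162.0], 0.92)]
paste_jar [([431.0, 218.0, 456.0, 237.0], 0.69), ([178.0, 135.0, 210.0, 168.0], 0.68), ([244.0, 156.0, 343.0, 230.0], 0.17)]
stone [([429.0, 146.0, 457.0, 195.0], 0.73)]
brush [([246.0, 223.0, 299.0, 240.0], 0.71)]
0.9
```

Run:
```python
import cv2
a=cv2.imread("pics/top0.png");cv2.imwrite("pics/topc.png",cv2.resize(a[120:260,230:420],None,fx=4.2,fy=4.2,interpolation=cv2.INTER_CUBIC))
```

```text
(no output)
```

View pics/topc.png

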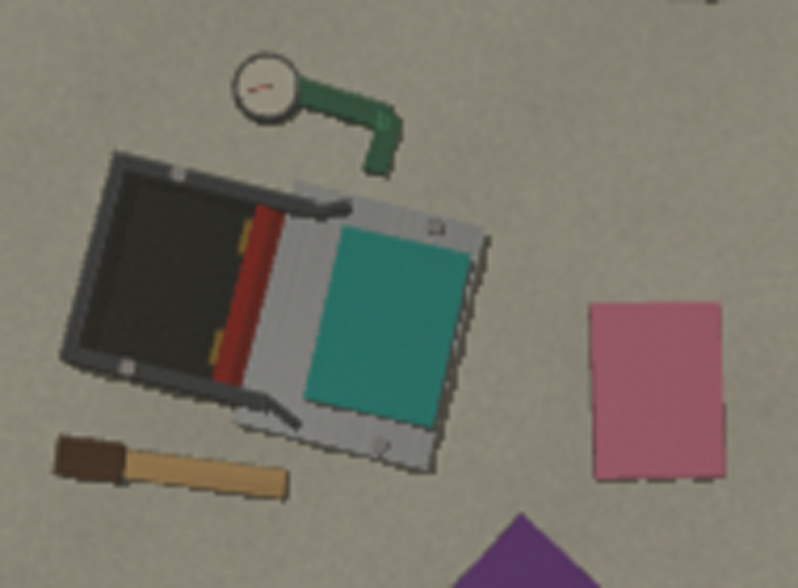

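View pics/side0.png

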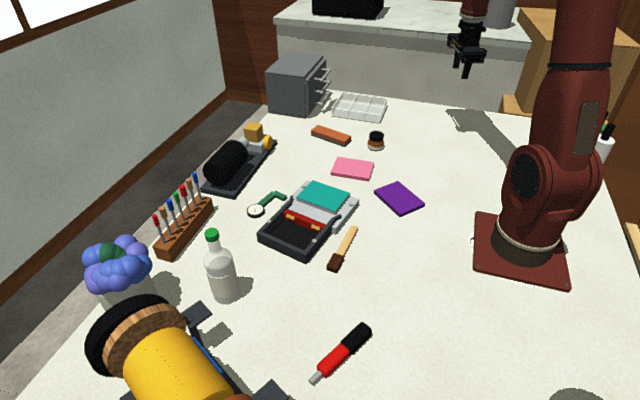

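```bash
cat > h.py <<'E'
from bench import ctrl
import cv2,numpy as np
from scipy.optimize import least_squares
from scipy.spatial.transform import Rotation as R
def proj(P,p):
    W=np.linalg.inv(p["world_from_camera"]);F=np.diag([1.,-1,-1])
    return cv2.projectPoints(np.asarray(P,float),cv2.Rodrigues(F@W[:3,:3])[0],F@W[:3,3],p["camera_matrix"],np.array(p["D"],float))[0].reshape(-1,2)
def world(L,q):
    L=np.asarray(L,float)/1000;c,s=np.cos(q[2]),np.sin(q[2])
    return np.c_[q[0]+c*L[:,0]-s*L[:,1],q[1]+s*L[:,0]+c*L[:,1],L[:,2]]
def fit(L,px,p,q0):
    r=least_squares(lambda q:(proj(world(L,q),p)-px).ravel(),q0,loss="soft_l1",x_scale=[.01,.01,.01])
    return r.x,(proj(world(L,r.x),p)-px)
def tool_delta(pos,yaw,s=None):
    """move_arm offset/angular: TCP to world pos, pointing down, tool x at world yaw"""
    s=s or ctrl.read_state();r=R.from_quat(s["orientation"])
    t=R.from_euler("z",yaw)*R.from_euler("x",np.pi)
    return np.round(r.inv().apply(np.array(pos)-s["position"])/.5,4),np.round((r.inv()*t).as_rotvec()/np.radians(120),4)
E
python3 - <<'E'
from h import *
p=ctrl.camera_params("top")
f=lambda a:(np.array(a)+.5)/4.2-.5+[230,120]
C=[(111,79,38),(111,-79,38),(-167,-92,26.5),(-167,92,26.5),(0,67,31),(0,-67,31),(-22,67,26.5),(-22,-67,26.5)]
q,r=fit(C,f([(62,357),(115,152),(489,236),(433,472),(214,380),(258,205),(240,385),(285,213)]),p,[.5,0,1.35]);print("carrier",q.round(4),r.round(1).tolist())
P=[(48,65,40.5),(48,-65,40.5),(-48,-65,40.5),(-48,65,40.5)]
k,r=fit(P,f([(306,400),(342,226),(470,255),(434,428)]),p,[.5,-.1,1.35]);print("plate",k.round(4),r.round(1).tolist())
d=k[:2]-q[:2];c,s=np.cos(q[2]),np.sin(q[2]);print("plate in carrier mm",[1e3*(c*d[0]+s*d[1]),1e3*(-s*d[0]+c*d[1])],k[2]-q[2])
v=world([(-130,0,250)],q)[0];print(v,tool_delta(v,q[2]))
w=ctrl.camera_params("wrist");s=ctrl.read_state();print(R.from_quat(s["orientation"]).inv().apply(w["world_from_camera"][:3,3]-s["position"]),w["camera_matrix"])
print((R.from_quat(s["orientation"]).inv().as_matrix()@w["world_from_camera"][:3,:3]).round(2))
E
```

```text
carrier [0.5737 0.0995 1.3458] [[-0.7, 0.4], [0.2, -0.5], [-0.1, -1.7], [-1.3, -0.1], [-0.3, 0.3], [0.3, -0.1], [0.6, 1.0], [0.9, -0.0]]
plate [ 0.5503 -0.0115  1.3847] [[-0.4, 0.2], [0.0, 0.1], [0.3, -0.3], [0.1, 0.1]]
plate in carrier mm [np.float64(-113.4504237623113), np.float64(-1.8983816383226457)] 0.03886981779704324
[ 0.54471266 -0.02723836  0.25      ] (array([ 1.0014, -0.8674, -0.0549]), array([-0.    ,  0.    , -0.4718]))
[ 0.06892493 -0.00129231 -0.16380083] [[297.40475889   0.         321.74630221]
 [  0.         297.40475889 202.5952859 ]
 [  0.           0.           1.        ]]
[[ 0.    0.97  0.26]
 [ 1.   -0.   -0.  ]
 [-0.    0.26 -0.97]]
```

Run:
```python
from h import *
q=[0.5737,0.0995,1.3458]
v=world([(-105,0,190)],q)[0];print(v,tool_delta(v,q[2]))
```

```text
[ 0.55027421 -0.00285347  0.19      ] (array([ 1.0289, -0.9092,  0.0651]), array([-0.    ,  0.    , -0.4717]))
```

Call:
move_arm(offset=[[0.51, -0.45, 0.03], [1, -0.91, 0.065], [1, -0.91, 0.065], [1, -0.91, 0.065], [1, -0.91, 0.065], [1, -0.91, 0.065], [1, -0.91, 0.065], [1, -0.91, 0.065], [1, -0.91, 0.065], [1, -0.91, 0.065], [1, -0.91, 0.065], [1, -0.91, 0.065]], angular=[[0, 0, -0.08], [0, 0, -0.16], [0, 0, -0.24], [0, 0, -0.32], [0, 0, -0.4], [0, 0, -0.47], [0, 0, -0.47], [0, 0, -0.47], [0, 0, -0.47], [0, 0, -0.47], [0, 0, -0.47], [0, 0, -0.47]], grip=[1, 1, 1, 1, 1, 1, 1, 1, 1, 1, 1, 1])

```text
time: 2.4
position: [0.5375, -0.0026, 0.19]
orientation: [0.781, 0.624, 0.001, -0.001]
contact_force: [0.4, -1.1, -0.5]
gripper_width: 0.999
grasp_force: 0.0
```

Run:
```python
from h import *
im=ctrl.read_camera("wrist");p=ctrl.camera_params("wrist")
np.savez("w1.npz",**{k:np.array(v) for k,v in p.items()})
cv2.imwrite("pics/w1.png",im[:,:,::-1]);print(ctrl.read_state()["position"])
```

```text
[ 0.53688522 -0.00558314  0.1899222 ]
```

View pics/w1.png

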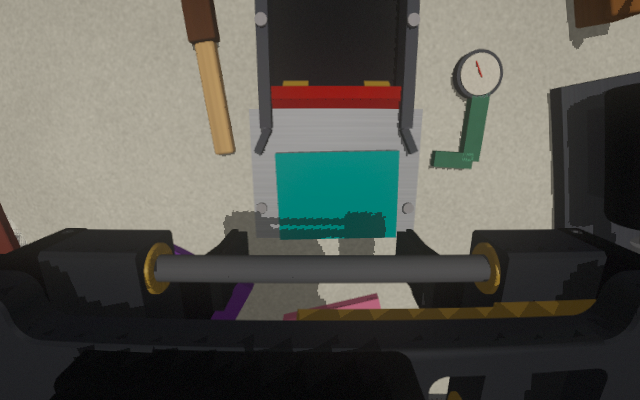

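Run:
```python
from h import *
im=cv2.imread("pics/w1.png")[:,:,::-1];p=dict(np.load("w1.npz"))
h=cv2.cvtColor(im,cv2.COLOR_RGB2HSV)
red=((h[...,0]<8)|(h[...,0]>172))&(h[...,1]>180);red[:,:240]=0;red[:,430:]=0;red[130:]=0;red[:70]=0
tq=(h[...,0]>80)&(h[...,0]<98)&(h[...,1]>150)
def corners(m):
    c=max(cv2.findContours(m.astype(np.uint8),0,1)[0],key=cv2.contourArea)
    a=cv2.approxPolyDP(cv2.convexHull(c),5,True)[:,0];return a
print(corners(red).tolist(),corners(tq).tolist())
# edge-line samples
for x in(285,320,340,390): 
    ys=np.where(tq[:,x])[0];yr=np.where(red[:,x])[0];print(x,ys[[0,-1]],yr[[0,-1]])
for y in(160,180,200,225):
    xs=np.where(tq[y])[0];print(y,xs[[0,-1]])
for y in(90,95,105):
    xs=np.where(red[y])[0];print(y,xs[[0,-1]])
for y in(20,50,75): print(y,h[y,245:285,2].tolist(),h[y,385:425,2].tolist())
q=[0.5737,0.0995,1.3458];k=[.5503,-.0115,1.3847]
print(proj(world([(0,67,31),(0,-67,31),(-22,67,26.5),(-22,-67,26.5),(50,79,38),(50,67,38),(50,-67,38),(50,-79,38)],q),p).round(1).tolist())
print(proj(world([(48,65,40.5),(48,-65,40.5),(-48,-65,40.5),(-48,65,40.5)],k),p).round(1).tolist())
```

```text
[[400, 96], [397, 108], [273, 107], [271, 87], [395, 86]] [[398, 151], [395, 236], [281, 238], [276, 154]]
285 [153 238] [ 86 107]
320 [152 238] [ 86 107]
340 [152 237] [ 86 107]
390 [151 236] [ 86 107]
160 [276 398]
180 [277 397]
200 [278 396]
225 [280 395]
90 [271 400]
95 [272 400]
105 [273 397]
20 [166, 168, 169, 169, 167, 168, 167, 165, 164, 151, 138, 139, 138, 140, 142, 140, 140, 139, 138, 140, 141, 124, 63, 36, 36, 39, 37, 38, 39, 40, 38, 38, 38, 38, 38, 36, 36, 35, 35, 36] [35, 34, 35, 34, 35, 34, 36, 36, 37, 36, 37, 32, 30, 30, 33, 36, 36, 35, 33, 35, 36, 40, 75, 126, 142, 142, 143, 144, 143, 142, 141, 140, 140, 141, 142, 164, 173, 172, 170, 169]
50 [168, 167, 171, 173, 171, 169, 165, 163, 161, 162, 164, 131, 71, 71, 73, 72, 70, 72, 71, 72, 72, 73, 72, 57, 41, 40, 41, 39, 42, 40, 43, 40, 41, 40, 41, 41, 40, 40, 38, 40] [39, 35, 36, 38, 40, 40, 38, 38, 38, 32, 30, 31, 32, 38, 36, 37, 38, 36, 39, 40, 59, 73, 73, 72, 74, 73, 74, 73, 73, 73, 72, 73, 130, 163, 166, 167, 169, 169, 172, 177]
75 [172, 171, 170, 168, 167, 167, 167, 166, 167, 166, 168, 168, 113, 76, 72, 72, 71, 73, 73, 72, 74, 72, 72, 72, 56, 44, 44, 45, 42, 42, 46, 44, 44, 45, 44, 44, 43, 44, 44, 42] [42, 41, 43, 41, 43, 42, 42, 42, 42, 37, 37, 38, 41, 39, 40, 40, 43, 41, 40, 64, 72, 73, 74, 74, 73, 73, 73, 72, 73, 73, 105, 154, 171, 169, 168, 168, 166, 166, 170, 173]
[[269.8, 84.2], [400.3, 84.5], [271.3, 106.6], [398.0, 106.9], [254.6, 29.6], [266.9, 29.4], [404.7, 29.9], [416.9, 30.2]]
[[272.8, 151.6], [397.2, 146.9], [395.1, 233.3], [279.6, 237.6]]
```

Run:
```python
from h import *
p=dict(np.load("w1.npz"))
L=[(0,67,31),(0,-67,31),(-22,67,26.5),(-22,-67,26.5)]
px=[(271,85.7),(400.5,85.5),(272.7,107.7),(398,107.7)]
q,r=fit(L,np.array(px),p,[0.5737,0.0995,1.3458]);print(q.round(4),r.round(1).tolist())
P=[(48,65,40.5),(48,-65,40.5),(-48,-65,40.5),(-48,65,40.5)]
k,r=fit(P,np.array([(275.5,153),(398.7,150.5),(395.3,236.7),(280.5,238.7)]),p,[.5503,-.0115,1.3847]);print(k.round(4),r.round(1).tolist())
d=k[:2]-q[:2];c,s=np.cos(q[2]),np.sin(q[2]);print([1e3*(c*d[0]+s*d[1]),1e3*(-s*d[0]+c*d[1])],k[2]-q[2])
for t in[(-190,0,100),(-190,0,34)]:
    v=world([t],q)[0];print(v,tool_delta(v,q[2]))
```

```text
[0.5741 0.0982 1.3487] [[-0.4, -0.2], [0.4, -0.0], [-0.6, 0.2], [0.7, 0.1]]
[ 0.5512 -0.0144  1.3667] [[-0.4, -0.0], [0.6, 0.1], [0.1, -0.1], [-0.3, 0.1]]
[np.float64(-114.9688103446187), np.float64(-2.430603041180125)] 0.018031927777972356
[ 0.53227437 -0.08708373  0.1       ] (array([-0.1611,  0.0275,  0.1797]), array([-0.0002, -0.0003, -0.0014]))
[ 0.53227437 -0.08708373  0.034     ] (array([-0.1612,  0.0275,  0.3117]), array([-0.0002, -0.0003, -0.0014]))
```

Call:
move_arm(offset=[[-0.08, 0.015, 0.05], [-0.162, 0.03, 0.1], [-0.162, 0.03, 0.2], [-0.162, 0.03, 0.28], [-0.162, 0.03, 0.312], [-0.162, 0.03, 0.312], [-0.162, 0.03, 0.312]], angular=[[0, 0, 0], [0, 0, -0.001], [0, 0, -0.001], [0, 0, -0.001], [0, 0, -0.001], [0, 0, -0.001], [0, 0, -0.001]], grip=[1, 1, 1, 1, 1, 1, 1])

```text
time: 3.32
position: [0.534, -0.0902, 0.0358]
orientation: [0.783, 0.623, 0.001, 0.001]
contact_force: [0.3, 0.4, 0.5]
gripper_width: 0.998
grasp_force: 0.0
```

```bash
cat >> h.py <<'E'
Q=(.574,.0984,1.348)
def rep():
    s=ctrl.read_state();d=s["position"]-np.array([Q[0],Q[1],0]);c,n=np.cos(Q[2]),np.sin(Q[2]);m=np.array([[c,n,0],[-n,c,0],[0,0,1]])
    print("t",s["time"],"carrier mm",(m@d*1e3).round(1),"F",(m@s["contact_force"]).round(1),"M",(m@s["moment"]).round(2),"rot",(R.from_euler("z",Q[2])*R.from_euler("x",np.pi)).inv().__mul__(R.from_quat(s["orientation"])).as_rotvec().round(3))
E
python3 -c "
from h import *
rep()"
```

```text
t 3.325 carrier mm [-192.8   -2.7   35.8] F [ 0.4 -0.3  0.5] M [-0.1  -0.03  0.01] rot [-0.002 -0.     0.004]
```

Call:
move_arm(offset=[[0.02, 0, 0.004], [0.036, 0, 0.004], [0.05, 0, 0.004], [0.062, -0.001, 0.004], [0.074, -0.002, 0.004], [0.086, -0.003, 0.004], [0.098, -0.004, 0.004], [0.11, -0.005, 0.004], [0.122, -0.005, 0.004], [0.134, -0.005, 0.004], [0.146, -0.005, 0.004], [0.158, -0.005, 0.004]], angular=[[0, 0, 0], [0, 0, 0.002], [0, 0, 0.002], [0, 0, 0.002], [0, 0, 0.002], [0, 0, 0.002], [0, 0, 0.002], [0, 0, 0.002], [0, 0, 0.002], [0, 0, 0.002], [0, 0, 0.002], [0, 0, 0.002]], grip=[1, 1, 1, 1, 1, 1, 1, 1, 1, 1, 1, 1])

```text
time: 4.82
position: [0.548, -0.012, 0.0319]
orientation: [0.784, 0.621, -0.0, -0.0]
contact_force: [-0.6, -3.4, 2.6]
gripper_width: 1.001
grasp_force: 2.0
```

```bash
python3 -c "
from h import *
rep()
im=ctrl.read_camera('wrist');cv2.imwrite('pics/w2.png',im[:260,160:500,::-1].repeat(2,0).repeat(2,1))
rep()"
```

```text
t 4.825 carrier mm [-113.4    1.    31.9] F [-3.5 -0.2  2.6] M [-0.15  0.93  0.01] rot [ 0.001 -0.     0.008]
t 4.875 carrier mm [-112.1    1.    32. ] F [-1.8 -0.4  1.1] M [-0.2   0.41 -0.04] rot [0.    0.001 0.007]
```

View pics/w2.png

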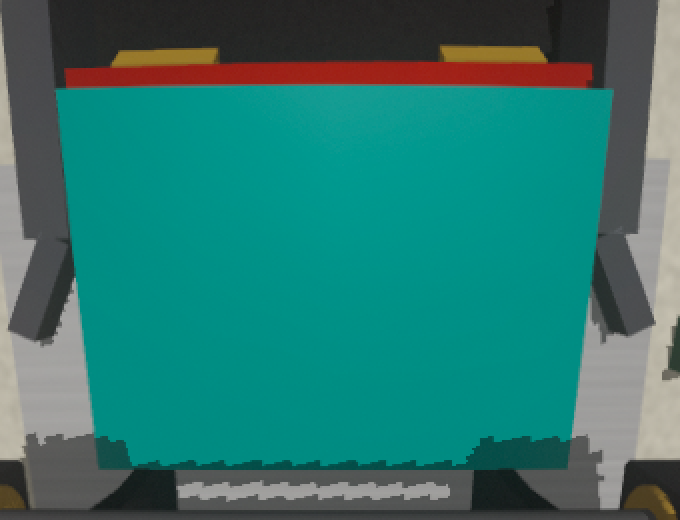

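```bash
python3 -c "
from h import *
p=ctrl.camera_params('wrist')
for x in(-20,-15,-10,-5): print(x,proj(world([(x,0,40.5),(x,0,43)],Q),p).round(1).tolist(),proj(world([(x-96,0,40.5)],Q),p).round(1).tolist())
print(proj(world([(0,67,31),(0,-67,31),(-42,67,38),(-42,-67,38)],Q),p).round(1).tolist())"
```

```text
-20 [[325.1, 78.8], [325.2, 78.0]] [[325.8, 258.8]]
-15 [[325.1, 68.0], [325.1, 67.1]] [[325.8, 250.7]]
-10 [[325.0, 57.1], [325.1, 56.0]] [[325.7, 242.5]]
-5 [[325.0, 46.1], [325.0, 44.7]] [[325.7, 234.1]]
[[194.6, 43.1], [454.9, 41.4], [196.6, 126.3], [453.9, 124.7]]
```

Call:
move_arm(offset=[[0.01, 0.002, -0.003], [0.02, 0.002, -0.006], [0.03, 0.002, -0.006], [0.042, 0.002, -0.006], [0.054, 0.002, -0.006], [0.066, 0.002, -0.006], [0.078, 0.002, -0.006], [0.09, 0.002, -0.006], [0.1, 0.002, -0.006], [0.11, 0.002, -0.006], [0.12, 0.002, -0.006], [0.13, 0.002, -0.006]], angular=[[0, 0, 0.003], [0, 0, 0.003], [0, 0, 0.003], [0, 0, 0.003], [0, 0, 0.003], [0, 0, 0.003], [0, 0, 0.003], [0, 0, 0.003], [0, 0, 0.003], [0, 0, 0.003], [0, 0, 0.003], [0, 0, 0.003]], grip=[1, 1, 1, 1, 1, 1, 1, 1, 1, 1, 1, 1])

```text
time: 6.38
position: [0.5634, 0.0496, 0.035]
orientation: [0.786, 0.618, -0.001, 0.0]
contact_force: [-6.8, -8.6, 5.4]
gripper_width: 1.0
grasp_force: 4.7
```

```bash
python3 -c "
from h import *
rep()
im=ctrl.read_camera('wrist');cv2.imwrite('pics/w3.png',im[:260,160:500,::-1].repeat(2,0).repeat(2,1))
rep()"
```

```text
t 6.375 carrier mm [-49.9  -0.4  35. ] F [-9.9  4.8  5.4] M [1.06 2.06 0.27] rot [ 0.001 -0.002  0.015]
t 6.425 carrier mm [-49.   -0.4  35.1] F [-6.7  3.9  4. ] M [0.8  1.39 0.24] rot [ 0.001 -0.002  0.014]
```

View pics/w3.png

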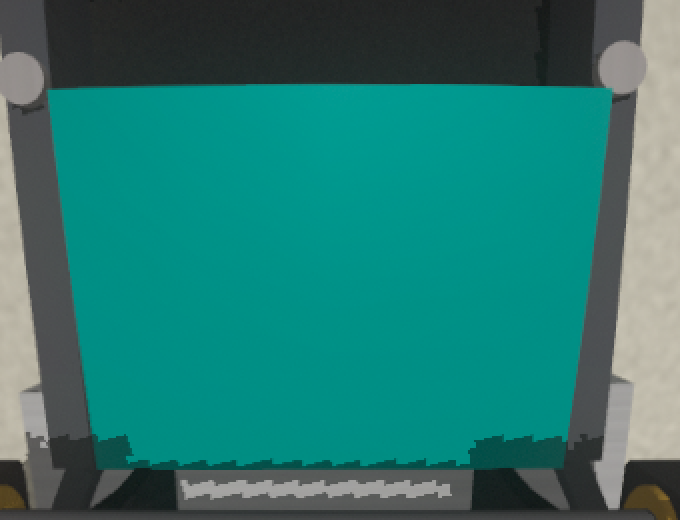

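Call:
move_arm(offset=[[0, -0.001, 0], [0.005, -0.002, 0], [0.01, -0.002, 0], [0.015, -0.002, 0], [0.02, -0.002, 0], [0.025, -0.002, 0], [0.03, -0.002, 0], [0.035, -0.002, 0], [0.04, -0.002, 0], [0.045, -0.002, 0]], angular=[[0, 0, -0.004], [0, 0, -0.007], [0, 0, -0.007], [0, 0, -0.007], [0, 0, -0.007], [0, 0, -0.007], [0, 0, -0.007], [0, 0, -0.007], [0, 0, -0.007], [0, 0, -0.007]], grip=[1, 1, 1, 1, 1, 1, 1, 1, 1, 1])

```text
time: 7.68
position: [0.5684, 0.073, 0.0351]
orientation: [0.781, 0.624, -0.0, -0.0]
contact_force: [-0.6, -1.3, -1.1]
gripper_width: 1.0
grasp_force: 0.8
```

```bash
python3 -c "
from h import *
rep()
im=ctrl.read_camera('wrist');cv2.imwrite('pics/w4.png',im[:260,160:500,::-1].repeat(2,0).repeat(2,1))
rep()"
```

```text
t 7.675 carrier mm [-26.   -0.1  35.1] F [-1.4  0.3 -1.1] M [-0.11  0.33 -0.07] rot [ 0.  0. -0.]
t 7.725 carrier mm [-25.5  -0.1  35.1] F [-1.9 -0.1 -0.6] M [-0.05  0.36  0.01] rot [-0.     0.    -0.001]
```

View pics/w4.png

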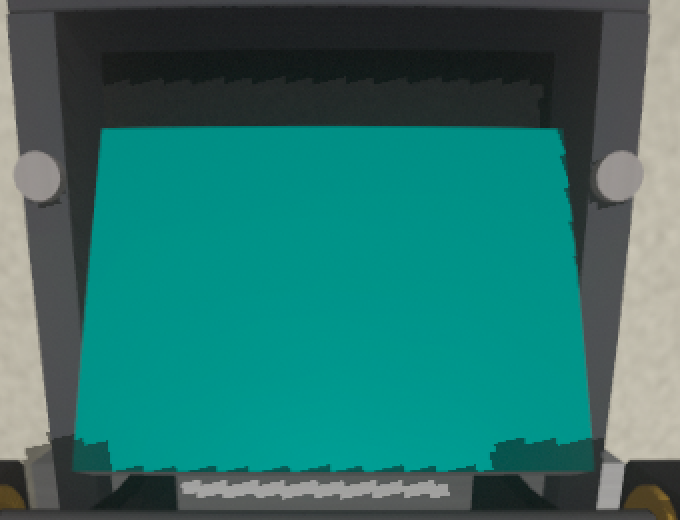

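Call:
move_arm(offset=[[0.005, 0, 0], [0.01, 0, 0], [0.015, 0, 0], [0.02, 0, 0], [0.025, 0, 0], [0.029, 0, 0], [0.032, 0, 0], [0.032, 0, 0]], angular=[[0, 0, 0], [0, 0, 0], [0, 0, 0], [0, 0, 0], [0, 0, 0], [0, 0, 0], [0, 0, 0], [0, 0, 0]], grip=[1, 1, 1, 1, 1, 1, 1, 1])

```text
time: 8.72
position: [0.5719, 0.0887, 0.0351]
orientation: [0.781, 0.624, 0.0, -0.0]
contact_force: [-1.5, -1.2, -0.7]
gripper_width: 0.999
grasp_force: 0.6
```

```bash
python3 -c "
from h import *
rep()
im=ctrl.read_camera('wrist');cv2.imwrite('pics/w5.png',im[:260,160:500,::-1].repeat(2,0).repeat(2,1))
rep()"
```

```text
t 8.725 carrier mm [-9.9 -0.1 35.1] F [-1.5  1.2 -0.7] M [-0.08  0.31  0.02] rot [-0.     0.    -0.001]
t 8.775 carrier mm [-10.   -0.1  35. ] F [-0.1  0.2 -1.1] M [-0.09  0.32 -0.03] rot [ 0.     0.    -0.001]
```

View pics/w5.png

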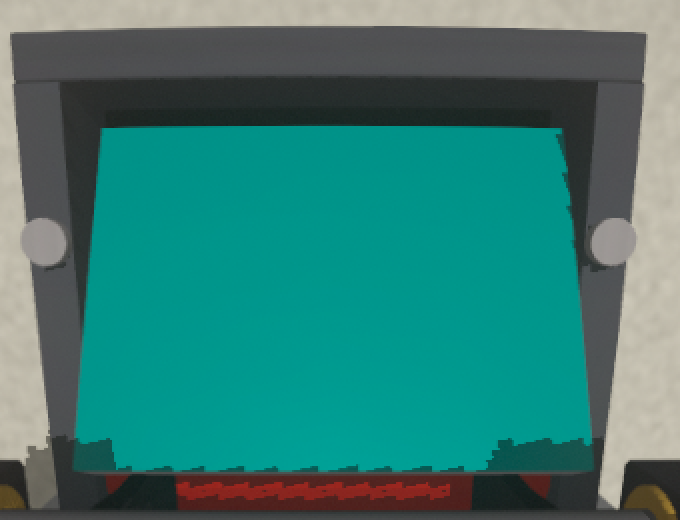

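Call:
move_arm(offset=[[0.002, 0, 0], [0.004, 0, 0], [0.006, 0, 0], [0.008, 0, 0], [0.008, 0, 0]], angular=[[0, 0, 0], [0, 0, 0], [0, 0, 0], [0, 0, 0], [0, 0, 0]], grip=[1, 1, 1, 1, 1])

```text
time: 9.4
position: [0.5728, 0.0926, 0.0351]
orientation: [0.781, 0.624, 0.0, -0.0]
contact_force: [-0.5, -1.1, -0.5]
gripper_width: 0.999
grasp_force: 0.6
```

```bash
cat >> h.py <<'E'
def meas(cam="wrist"):
    im=ctrl.read_camera(cam);h=cv2.cvtColor(im,cv2.COLOR_RGB2HSV)
    tq=((h[...,0]>80)&(h[...,0]<98)&(h[...,1]>150)).astype(np.uint8)
    c=max(cv2.findContours(tq,0,1)[0],key=cv2.contourArea);print(cam,cv2.boundingRect(c),cv2.approxPolyDP(cv2.convexHull(c),4,True)[:,0].tolist());return im
E
python3 -c "
from h import *
rep()
im=meas();cv2.imwrite('pics/w6.png',im[:260,160:500,::-1].repeat(2,0).repeat(2,1))
s=meas('side');cv2.imwrite('pics/s6.png',cv2.resize(s[150:280,240:380,::-1],None,fx=4,fy=4,interpolation=2))
"
```

```text
t 9.4 carrier mm [-6.  -0.1 35.1] F [-1.2  0.3 -0.5] M [-0.11  0.31  0.02] rot [ 0.     0.    -0.001]
wrist (197, 63, 259, 173) [[440, 64], [455, 234], [197, 234], [212, 64]]
side (266, 207, 55, 43) [[282, 207], [319, 220], [304, 249], [266, 233]]
```

Call:
move_arm(offset=[[0.002, 0, 0], [0.004, 0, 0], [0.006, 0, 0], [0.006, 0, 0]], angular=[[0, 0, 0], [0, 0, 0], [0, 0, 0], [0, 0, 0]], grip=[1, 1, 1, 1])

```text
time: 10.0
position: [0.5734, 0.0955, 0.0351]
orientation: [0.781, 0.624, 0.0, -0.0]
contact_force: [0.0, -2.0, -0.5]
gripper_width: 1.0
grasp_force: 0.6
```

```bash
python3 -c "
from h import *
rep()
im=meas();cv2.imwrite('pics/w6.png',im[:260,160:500,::-1].repeat(2,0).repeat(2,1))
rep()
"
```

```text
t 10.0 carrier mm [-3.  -0.1 35.1] F [-2.  -0.5 -0.5] M [-0.07  0.3  -0.05] rot [-0.     0.    -0.001]
wrist (197, 63, 259, 173) [[440, 64], [455, 234], [197, 234], [212, 64]]
t 10.05 carrier mm [-3.  -0.1 35.1] F [-1.2  0.3 -0.2] M [-0.1   0.27  0.03] rot [ 0.     0.    -0.001]
```

View pics/w6.png

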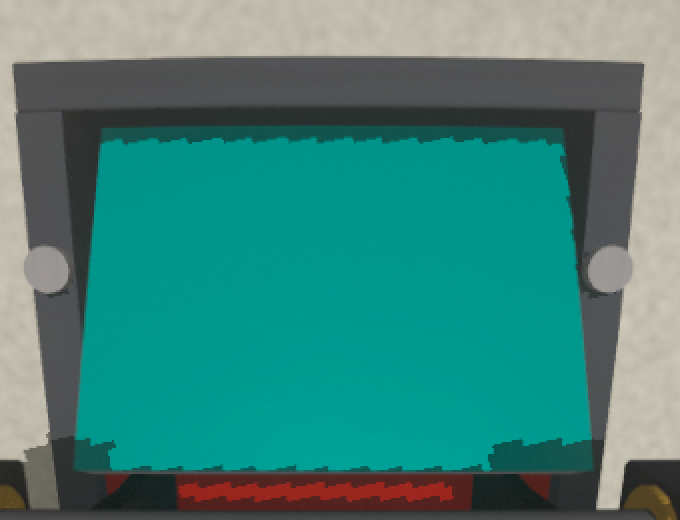

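```bash
python3 -c "
from h import *
p=ctrl.camera_params('wrist')
L=[(99,67,38),(99,-67,38),(111,79,38),(111,-79,38)]
px=np.array([(62,108),(596,108),(13,63),(643,63)])/2+[160,0]
print((proj(world(L,Q),p)-px).round(1).tolist())
q,r=fit(L,px,p,Q);print(q.round(4),r.round(1).tolist())
# plate pose 4dof: x, z of rear bottom, pitch, in carrier
def pl(a):
    x,z,t,y=a;c,s=np.cos(t),np.sin(t);o=[]
    for X,Y in((96,65),(96,-65),(0,65),(0,-65)): o.append((x+c*X+s*14,y+Y,z-s*X+c*14))
    return proj(world(o,Q),p)
obs=np.array([(212,63.5),(441,63.5),(197,235),(456,235)])
r=least_squares(lambda a:(pl(a)-obs).ravel(),[0,31,.26,0]);print(r.x.round(2),r.fun.round(1))
"
```

```text
[[1.3, 7.2], [-2.1, 7.6], [0.7, 5.2], [-0.5, 5.7]]
[0.5748 0.1014 1.3496] [[0.9, 1.0], [-1.6, 0.9], [0.1, -1.1], [0.1, -1.1]]
[ 8.07 47.64  0.43 -1.38] [-0.8  0.1  0.3  0.5  0.2 -0.4  0.1 -0.2]
```

```bash
python3 -c "
from h import *
im=meas('side');p=ctrl.camera_params('side')
h=cv2.cvtColor(im,cv2.COLOR_RGB2HSV);tq=((h[...,0]>80)&(h[...,0]<98)&(h[...,1]>120)).astype(np.uint8)
c=max(cv2.findContours(tq,0,1)[0],key=cv2.contourArea);o=cv2.approxPolyDP(cv2.convexHull(c),4,True)[:,0].astype(float)
Qn=(.5746,.1005,1.349)
def pl(a):
    x,z,t,y=a;c,s=np.cos(t),np.sin(t);o=[]
    for X,Y in((96,65),(96,-65),(0,65),(0,-65)): o.append((x+c*X+s*14,y+Y,z-s*X+c*14))
    return proj(world(o,Qn),p)
print(o.tolist(), pl([0,31,.26,0]).round(1).tolist(),pl([0,46,.43,0]).round(1).tolist(),pl([3,6,0,0]).round(1).tolist())
i=[np.argmin(np.linalg.norm(o-e,axis=1)) for e in pl([0,31,.26,0])];obs=o[i];print(i)
r=least_squares(lambda a:(pl(a)-obs).ravel(),[0,31,.26,0]);print(r.x.round(2),r.fun.round(1))
"
```

```text
side (265, 208, 55, 42) [[281, 208], [319, 223], [304, 249], [265, 232]]
[[281.0, 208.0], [320.0, 222.0], [305.0, 249.0], [265.0, 232.0]] [[304.6, 254.7], [264.1, 236.3], [322.8, 226.2], [283.1, 209.9]] [[305.2, 254.2], [264.8, 235.8], [322.4, 222.9], [282.3, 206.5]] [[304.0, 255.3], [263.5, 236.8], [322.9, 232.6], [283.7, 216.2]]
[np.int64(2), np.int64(3), np.int64(1), np.int64(0)]
[-41.84  -3.76   0.29 -32.59] [-1.9  0.4  0.   0.3  0.3  0.3  1.7 -1. ]
```

Call:
move_arm(offset=[[0.001, 0, 0], [0.002, 0, 0], [0.002, 0, 0], [-0.008, 0, 0], [-0.02, 0, 0], [-0.02, 0, 0], [-0.02, 0, 0]], angular=[[0, 0, 0], [0, 0, 0], [0, 0, 0], [0, 0, 0], [0, 0, 0], [0, 0, 0], [0, 0, 0]], grip=[1, 1, 1, 1, 1, 1, 1])

```text
time: 10.98
position: [0.5713, 0.0858, 0.0352]
orientation: [0.781, 0.624, 0.0, -0.0]
contact_force: [0.3, -0.7, -0.4]
gripper_width: 1.0
grasp_force: 0.0
```

```bash
cat >> h.py <<'E'
def plate(Qn=(.5746,.1008,1.349)):
    p=ctrl.camera_params('wrist');im=ctrl.read_camera('wrist');h=cv2.cvtColor(im,cv2.COLOR_RGB2HSV)
    tq=((h[...,0]>80)&(h[...,0]<98)&(h[...,1]>150)).astype(np.uint8)
    c=max(cv2.findContours(tq,0,1)[0],key=cv2.contourArea);hull=cv2.convexHull(c)[:,0].astype(float)
    def pl(a):
        x,z,t,y=a;c,s=np.cos(t),np.sin(t);o=[]
        for X,Y in((96,65),(96,-65),(0,65),(0,-65)): o.append((x+c*X+s*14,y+Y,z-s*X+c*14))
        return proj(world(o,Qn),p)
    e=pl([0,31,.26,0]);obs=np.array([hull[np.argmin(np.linalg.norm(hull-k,axis=1))] for k in e])
    for _ in range(3):
        r=least_squares(lambda a:(pl(a)-obs).ravel(),[0,31,.26,0]);e=pl(r.x)
        obs=np.array([hull[np.argmin(np.linalg.norm(hull-k,axis=1))] for k in e])
    print("plate rear-bottom x,z,tilt,y",r.x.round(2),"obs",obs.tolist(),r.fun.round(1).tolist());return im
E
python3 -c "
from h import *
rep();im=plate();rep();cv2.imwrite('pics/w7.png',im[:260,160:500,::-1].repeat(2,0).repeat(2,1))"
```

```text
t 10.975 carrier mm [-12.9  -0.2  35.2] F [-0.6 -0.5 -0.4] M [-0.03 -0.06  0.01] rot [-0.  0. -0.]
plate rear-bottom x,z,tilt,y [ 0.71 31.75  0.27 -1.17] obs [[210.0, 48.0], [442.0, 48.0], [207.0, 220.0], [444.0, 220.0]] [-0.4, 0.0, -0.2, 0.2, 0.3, -0.0, 0.3, -0.1]
t 11.025 carrier mm [-12.8  -0.2  35.2] F [0.2 0.6 0.3] M [-0.08 -0.02  0.01] rot [-0.     0.    -0.001]
```

Call:
move_arm(offset=[[0.006, 0, 0], [0.012, 0, 0], [0.016, 0, 0], [0.019, 0, 0], [0.022, 0, 0], [0.022, 0, 0]], angular=[[0, 0, 0], [0, 0, 0], [0, 0, 0], [0, 0, 0], [0, 0, 0], [0, 0, 0]], grip=[1, 1, 1, 1, 1, 1])

```text
time: 11.78
position: [0.5731, 0.0942, 0.0346]
orientation: [0.782, 0.624, -0.001, 0.0]
contact_force: [-2.4, -6.9, 0.9]
gripper_width: 1.001
grasp_force: 3.6
```

```bash
python3 -c "
from h import *
rep();im=plate();rep();cv2.imwrite('pics/w8.png',im[:260,160:500,::-1].repeat(2,0).repeat(2,1))"
```

```text
t 11.775 carrier mm [-4.3  0.  34.6] F [-7.3  0.8  0.9] M [0.1  1.62 0.1 ] rot [ 0.001 -0.003  0.001]
plate rear-bottom x,z,tilt,y [ 0.26 27.31  0.25 -0.79] obs [[209.0, 69.0], [442.0, 67.0], [210.0, 231.0], [440.0, 231.0]] [2.5, -3.4, -3.3, -1.6, 1.1, 2.6, -0.4, 2.3]
t 11.825 carrier mm [-4.3 -0.  34.7] F [-6.8  0.4  1.1] M [0.03 1.68 0.09] rot [ 0.001 -0.003  0.001]
```

Call:
move_arm(offset=[[-0.01, 0, 0], [-0.02, 0, -0.02], [-0.02, 0, -0.06], [-0.02, 0, -0.08], [-0.02, 0, -0.08]], angular=[[0, 0, 0], [0, 0, 0], [0, 0, 0], [0, 0, 0], [0, 0, 0]], grip=[1, 1, 1, 1, 1])

```text
time: 12.45
position: [0.5724, 0.0869, 0.0766]
orientation: [0.781, 0.624, 0.001, 0.001]
contact_force: [-0.5, 0.7, -0.3]
gripper_width: 0.998
grasp_force: 0.0
```

```bash
python3 -c "
from h import *
rep();im=plate();rep();cv2.imwrite('pics/w9.png',im[:260,160:500,::-1].repeat(2,0).repeat(2,1))"
```

```text
t 12.45 carrier mm [-11.5  -0.9  76.6] F [ 0.6  0.7 -0.3] M [-0.02 -0.03  0.01] rot [-0.003  0.001 -0.001]
plate rear-bottom x,z,tilt,y [ 2.02 27.69  0.24 -1.03] obs [[230.0, 64.0], [417.0, 62.0], [230.0, 200.0], [417.0, 200.0]] [0.3, -1.3, -0.4, 0.8, 0.1, 0.3, 0.0, 0.2]
t 12.5 carrier mm [-11.8  -0.4  75.7] F [ 0.5  0.7 -0.5] M [-0.13  0.03 -0.03] rot [-0.001  0.    -0.001]
```

View pics/w9.png

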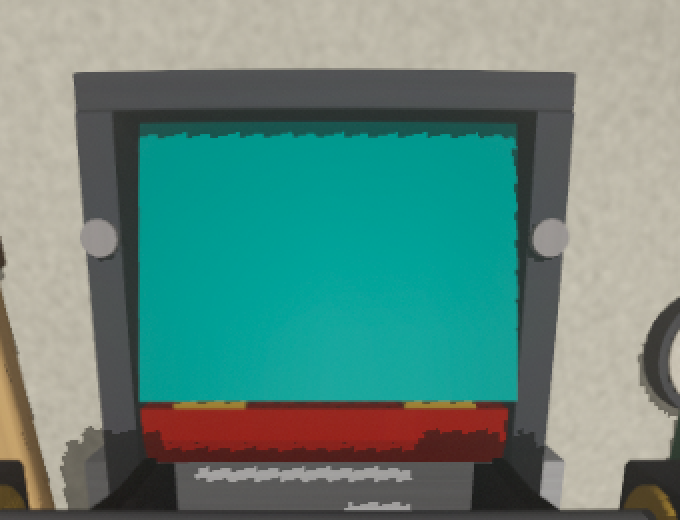

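```bash
python3 -c "
from h import *
p=ctrl.camera_params('wrist')
Qn=(.5746,.1008,1.349)
L=[(0,67,31),(0,-67,31),(99,67,38),(99,-67,38),(111,79,38),(111,-79,38)]
px=np.array([(140,407),(511,407),(113,110),(537,110),(75,72),(575,72)])/2+[160,0]
q,r=fit(L,px,p,Qn);print(q.round(4),r.round(1).tolist())
for z in(45,36):
    v=world([(25,0,z)],Qn)[0];print(v,tool_delta(v,Qn[2]))
"
```

```text
[0.5744 0.1008 1.3495] [[0.8, 0.3], [-1.2, 0.1], [0.1, 0.3], [0.0, 0.3], [-1.1, -0.5], [1.1, -0.5]]
[0.58009956 0.1251876  0.045     ] (array([ 0.0786, -0.0008,  0.0615]), array([ 0.0006, -0.0002, -0.0002]))
[0.58009956 0.1251876  0.036     ] (array([ 0.0786, -0.0008,  0.0795]), array([ 0.0006, -0.0002, -0.0002]))
```

Call:
move_arm(offset=[[0.04, 0, 0], [0.079, 0, 0], [0.079, -0.001, 0.03], [0.079, -0.001, 0.06], [0.079, -0.001, 0.066], [0.079, -0.001, 0.07], [0.079, -0.001, 0.074], [0.079, -0.001, 0.078], [0.079, -0.001, 0.082], [0.079, -0.001, 0.082]], angular=[[0, 0, 0], [0, 0, 0], [0, 0, 0], [0, 0, 0], [0, 0, 0], [0, 0, 0], [0, 0, 0], [0, 0, 0], [0, 0, 0], [0, 0, 0]], grip=[1, 1, 1, 1, 1, 1, 1, 1, 1, 1])

```text
time: 13.75
position: [0.5798, 0.124, 0.0358]
orientation: [0.781, 0.624, -0.0, 0.001]
contact_force: [-7.1, -4.8, 17.4]
gripper_width: 0.999
grasp_force: 7.5
```

```bash
sed -i 's/^Q=.*/Q=(.5745,.1008,1.349)/' h.py; python3 -c "
from h import *
rep()"
```

```text
t 13.75 carrier mm [23.8 -0.  35.8] F [-6.3  5.9 17.4] M [1.51 1.54 0.03] rot [-0.001 -0.002  0.001]
```

Call:
move_arm(offset=[[0, 0, 0.002], [0, 0, 0.004], [0, 0, 0.004]], angular=[[0, 0, 0], [0, 0, 0], [0, 0, 0]], grip=[1, 1, 1])

```text
time: 14.12
position: [0.5803, 0.1245, 0.0327]
orientation: [0.781, 0.624, 0.0, 0.001]
contact_force: [-0.1, -2.4, 3.3]
gripper_width: 0.997
grasp_force: 1.6
```

```bash
python3 -c "
from h import *
rep();plate(Q)"
```

```text
t 14.125 carrier mm [24.4 -0.4 32.7] F [-2.4 -0.4  3.3] M [-0.12  0.55  0.08] rot [-0.001 -0.     0.001]
plate rear-bottom x,z,tilt,y [  5.85 -15.71  -0.14  -8.31] obs [[223.0, 117.0], [438.0, 121.0], [249.0, 254.0], [433.0, 249.0]] [6.0, 0.3, 5.6, -3.5, -4.2, -0.4, -9.7, 4.2]
```

Call:
move_arm(offset=[[0, 0, 0.003], [0, 0, 0.006], [0, 0, 0.009], [0, 0, 0.012], [0, 0, 0.012]], angular=[[0, 0, 0], [0, 0, 0], [0, 0, 0], [0, 0, 0], [0, 0, 0]], grip=[1, 1, 1, 1, 1])

```text
time: 14.8
position: [0.5795, 0.1254, 0.0259]
orientation: [0.781, 0.624, 0.0, -0.0]
contact_force: [0.2, -1.9, 1.5]
gripper_width: 0.999
grasp_force: 0.8
```

```bash
python3 -c "
from h import *
rep()"
```

```text
t 14.8 carrier mm [25.1  0.5 25.9] F [-1.8 -0.6  1.5] M [-0.34  0.2  -0.05] rot [0. 0. 0.]
```

Call:
move_arm(offset=[[0, 0, 0.002], [0, 0, 0.004], [0, 0, 0.006], [0, 0, 0.008], [0, 0, 0.01], [0, 0, 0.01]], angular=[[0, 0, 0], [0, 0, 0], [0, 0, 0], [0, 0, 0], [0, 0, 0], [0, 0, 0]], grip=[1, 1, 1, 1, 1, 1])

```text
time: 15.55
position: [0.5794, 0.1253, 0.0208]
orientation: [0.781, 0.624, -0.0, -0.0]
contact_force: [-0.3, 0.2, -0.6]
gripper_width: 0.998
grasp_force: 0.0
```

```bash
python3 -c "
from h import *
rep()"
```

```text
t 15.55 carrier mm [25.   0.6 20.8] F [ 0.2  0.3 -0.6] M [-0.06  0.05 -0.03] rot [0.001 0.    0.   ]
```

Call:
move_arm(offset=[[0, 0, 0.001], [0, 0, 0.002], [0, 0, 0.003], [0, 0, 0.003]], angular=[[0, 0, 0], [0, 0, 0], [0, 0, 0], [0, 0, 0]], grip=[1, 1, 1, 1])

```text
time: 16.05
position: [0.5796, 0.1253, 0.0205]
orientation: [0.781, 0.624, -0.0, 0.0]
contact_force: [-5.1, -1.6, 11.5]
gripper_width: 0.999
grasp_force: 5.5
```

```bash
python3 -c "
from h import *
rep()"
```

```text
t 16.05 carrier mm [25.   0.4 20.5] F [-2.7  4.6 11.5] M [0.93 0.52 0.03] rot [-0.    -0.     0.001]
```

Call:
move_arm(offset=[[0, 0, -0.02], [0, 0, -0.06], [0, 0, -0.12], [-0.05, 0, -0.18], [-0.1, 0, -0.24], [-0.1, 0, -0.24], [-0.1, 0, -0.24]], angular=[[0, 0, 0], [0, 0, 0], [0, 0, 0], [0, 0, 0], [0, 0, 0], [0, 0, 0], [0, 0, 0]], grip=[1, 1, 1, 1, 1, 1, 1])

```text
time: 16.92
position: [0.5686, 0.0769, 0.1399]
orientation: [0.781, 0.624, 0.0, 0.0]
contact_force: [-0.6, 0.1, -1.0]
gripper_width: 1.003
grasp_force: 0.0
```

```bash
python3 -c "
from h import *
rep();im=plate(Q);rep();a=im[:,:,::-1]
cv2.imwrite('pics/w10.png',cv2.resize(a[30:260,180:460],None,fx=2.6,fy=2.6,interpolation=cv2.INTER_CUBIC))"
```

```text
t 16.925 carrier mm [-24.6   0.5 139.9] F [-0.   0.6 -1. ] M [-0.07 -0.01  0.  ] rot [-0.  0.  0.]
plate rear-bottom x,z,tilt,y [ 1.45 -2.99 -0.08 -1.41] obs [[252.0, 69.0], [398.0, 68.0], [258.0, 170.0], [392.0, 170.0]] [0.7, -1.9, -0.4, -0.8, 1.4, 1.4, -1.8, 1.4]
t 16.975 carrier mm [-24.3   0.9 139.3] F [ 1.1  0.1 -0.2] M [-0.16  0.03  0.01] rot [ 0.001  0.    -0.   ]
```

View pics/w10.png

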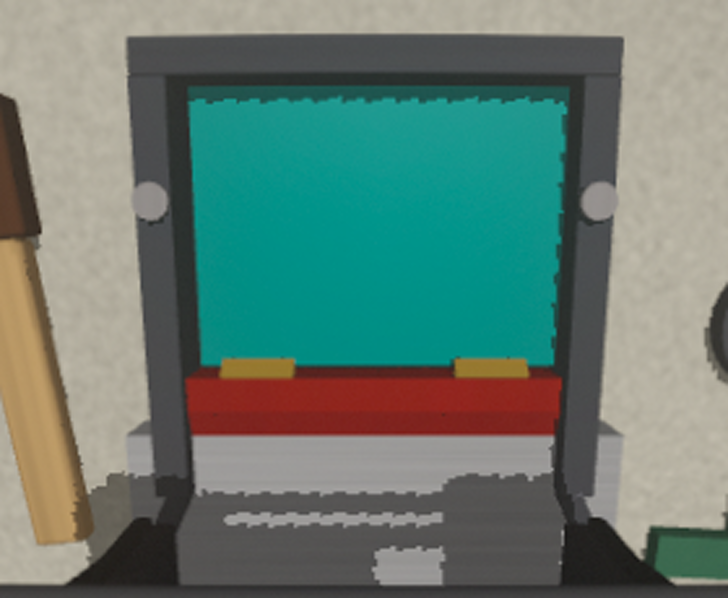

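The picture shows the plate flat in the pocket, with both brass catches (crop columns 220–295 and 455–528, row ~368) fully out over its rear edge. Nothing is touching it.

```bash
python3 -c "
from h import *
print(ctrl.job_done())"
```

```text
the job is handed in; nothing more can be done
None
```

The plate was pushed over the lip and pressed down until both catches snapped back over it. By the last picture and a firm stop at floor height it lies flat on the pocket floor; the job was handed in at about 17 s with the arm clear.

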